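# Carry the soft ball candle on the handled tray to the riser

## Robot

A 6-joint arm with a two-finger parallel gripper is mounted at the origin on the work surface. World frame = base frame: x ahead of the robot, y to its left, z up, the work surface at z = 0. Lengths are in m, angles in rad, forces in N, time in s.
With the tool pointing down it reaches from about 0.35 to 0.975 m from the base axis. Payload 4.9 kg.
Tool frame: the origin (TCP) lies at the very end of the fingers, on their centre line; the grasp point (between the pads) lies 19 mm behind it; z points along the fingers, y is the line along which they close (so a half turn about z gives the same grasp; the last joint's range is limited). The gripper opens to 85 mm and grips with 20 to 120 N. Pads are 22 mm wide; open, the fingers measure 114 mm over their backs; the gripper's body (76 mm by 85 mm) begins 54 mm behind the grasp point. The pads swing forward as they close: fully open they stand 13 mm farther back than shut.
Start: joints at [1.069, 0.053, 1.613, -0, 1.476, -0.119], TCP at [0.233, 0.58, 0.231] pointing down, gripper open.
Joint ranges: [-3.01, 3.01], [-1.01, 2.22], [0.06, 2.58], [-1.02, 4.17], [0.09, 2.62], [-3.14, 3.14]. Speed limits (rad/s): [2.57, 2.57, 3.14, 3.14, 3.14, 3.14].

## Interface

Orientations are given as a unit quaternion [w, x, y, z].
In Python, from plant import manip gives the robot as it stands.
- The arm moves only by the shell command python3 -m pendant 'ROWS'. ROWS is JSON, a list of rows, each a list of 3 entries, a list of its own where there are three numbers: the opening, from 0 (shut) to 1 (fully open), then the shift along the tool's x, y, z in units of 12 cm (1.0 is 12 cm), then the turn about the tool's z in units of pi rad (1.0 is pi rad). In form: [[gripper, [dx, dy, dz], roll], ...]. A call has 1 to 10 rows; each row is the pose to reach, as a shift and turn from the pose commanded when the call began, along the tool's axes at that moment, turning the shorter way round; what a row does not reach only later rows make up. A row lasts 1/10 s, in which the tool goes at most 50 mm and 8.59 degrees, less where a joint would pass 70% of its speed; a pose out of reach is approached as far as the arm can. A call with a number of a shift or a turn outside -1 to 1 is refused whole. A call with a gripper value outside its range is refused whole. The fingers move at their own pace and stop on an object; the grip force is fixed at half the most. Time passes only in rows, so rows that repeat a pose let the fingers close. It gives the time, the measured TCP pose, the force, the opening and the grip force at its end, in the units of the state.
- manip.state(): the state, without advancing time (a new reading comes with each control period).
- manip.grab_frame(name): name is "scene" or "top" or "wrist"; returns a dict with "img" (480x640x3 uint8, red, green, blue), "fx", "fy", "cx", "cy" (pixels), "D" ([k1, k2, p1, p2, k3] as OpenCV has them; the pictures are not rectified), "eye" and "rotation" of the camera in the world; the wrist camera has in their place "tool_from_camera" (4x4, takes a point from camera to tool coordinates, whose origin is the TCP and whose axes are the flange's). Camera axes: x right, y down, z forward; pixel columns grow to the right and rows downward; lengths in m; the calibration is good to about 2 mm. A picture is of the moment at which its call begins: read the wrist's pose just before it. There is no depth.
- manip.job_done(): hands the job in; it is judged then, once.
The state is a dict: "time": time; "joint_pos": joint angles; "joint_vel": joint speeds; "joint_efforts": joint torques, N m; "tool_pos": TCP position; "tool_rot": TCP orientation; "contact_force": force on the tool from outside, world axes, zero at the start; "ft_torque": the same for the moment, N m; "gripper_width": opening from 0.0 (shut) to 1.0 (fully open); "grasp_force": force on a finger pad.
Only numpy, scipy, OpenCV 4.12 (cv2) and the standard library are available. Lean on these libraries where they do the work, as an engineer would, in place of code of your own. Each camera call takes 0.05 s, during which the arm holds its last target. There are 200 camera calls.

## Task

A freshly dipped ball candle lies loose on the steel tray with the bail handle, and its wax is still soft: never touch it, and never let it roll against the tray's rim. The springy bail lets the tray tip towards the off-centre candle, so lift it by the wooden grip and balance it with gentle tilts until the candle rolls into the engraved circle in the middle, keep it in that circle for four seconds while the tray is up in the air, more than a hand's breadth above the table, then set the tray down gently on the low wooden riser, centred and square, let go and back off with the candle at rest in the circle. Leave everything else on the table as it stands.

Things in the scene. Friction and masses are not known exactly. Their poses are not given: they have to be found in the camera images.
- tray: Loose steel tray, 310 mm (its x) by 260 mm (its y), 0.6 kg with its bail. Origin: centre of its underside; z up. Flat floor 4 mm thick, 300 x 250 mm inside the rim; rim 20 mm high. A springy 5 mm wire bail spans it along y, from its feet at x = 0, y = +-134 mm, 11 mm up, upright to 105 mm, then arching to the grip: stiff in its plane, it yields about the tray's y axis at its feet, 4.2 N m/rad.
- tray_grip (a point): Centre of the bail's dark wooden grip, over the tray's middle, 165 mm above the tray's underside (154 mm above the bail's feet): a bar 90 mm long along the tray's y, 22 mm wide (x) and 22 mm high. Grip it from above with the fingers closing along the tray's x, firmly (80 to 120 N). Tilting the grip tilts the lifted tray with it, about both axes.
- tray_mid (a point): Centre of the engraved circle (radius 25 mm) in the middle of the tray's floor, on its upper side, 4 mm above the underside. Axes as the tray. The candle touches the rim with its centre at x = +-105 mm or y = +-80 mm from here.
- candle: Pale wax ball, radius 45 mm, 0.34 kg, loose on the tray, starting 50 to 70 mm off the middle to +x. Origin: its centre. Rolls without slipping: acceleration relative to the tray = 5/7 x (9.81 x slope in rad, downhill, minus the tray's own acceleration), less resistance worth 0.011 rad of slope. Off-centre along x it tips the lifted tray, by 0.8 rad per m to its side if the grip is level.
- riser: Fixed low bench of light wood, 340 mm (its x) by 290 mm (its y), 50 mm high, level. Origin: centre of its underside, on the table; z up.
- riser_top (a point): Centre of the riser's top, 50 mm above the table. The tray belongs on it with its x along the riser's x (either way round).
- tin0: Bystander: wax-filled candle tin, 54 mm across, 62 mm high, standing loose. Origin: centre of its underside. It stands between the tray and the riser, so the tray's underside must pass over it.
- tealight0: Bystander: tea light, 38 mm across, 17 mm high, loose, between the tray and the riser. Origin: centre of its underside.
Mind the look-alikes: they are no part of the job. There is more than one size of the candle; the one meant has the size given above.

How it is judged:
On the way:
1. the tray is up in the air (underside 80 mm or more above the table) and the candle stays inside the engraved circle for 4 s (height (world z) of tray above 0.08 m and horizontal distance between candle and tray_mid below 0.025 m), for 4 s.
At the end, for the whole second after the job is handed in: The tray stands level on the riser, its middle within 30 mm of the riser's middle and its sides square to it within 0.15 rad, released; the candle lies at rest (under 0.02 m/s) with its centre within 25 mm of the tray's middle, that is in the engraved circle (height (world z) of tray between 0.044 and 0.056 m and angle between tray's own z axis and vertical below 0.05 rad and horizontal distance between tray_mid and riser_top below 0.03 m and angle between the x axis of tray and the x axis of riser, either way round below 0.15 rad and horizontal distance between candle and tray_mid below 0.025 m and z of candle in the frame of tray below 0.06 m and linear speed of each of candle, tray below 0.02 m/s); the robot touches nothing.
It fails at once if the candle rolls against the rim or off the tray (x of candle in the frame of tray above 0.1035 m or x of candle in the frame of tray below -0.1035 m or y of candle in the frame of tray above 0.0785 m or y of candle in the frame of tray below -0.0785 m).
It fails at once if the robot touches the candle (contact force between candle and the fingers above 0.2 N or contact force between candle and the arm above 0.2 N).
It fails at once if the tray is slammed onto the riser (over 70 N) (contact force between tray and riser above 70 N).
It fails at once if another thing on the table is moved by more than 20 mm (distance of any of tin0, tin1, tin2, tealight0, tealight1, votive, matchbox, snuffer from where it was at the start of the episode above 0.02 m).
It also fails if it takes over 72 s, if anything falls off the work surface, if the arm or the gripper's body presses on something with over 40 N, if the wrist force passes 120 N, or if a joint passes its speed limit or range.

## Working session

There is one attempt and no reset: what is moved stays moved. The work goes in short steps, Python scripts to look and compute and a shell command to move; the robot and the scene stay as the last step left them, time stands still between calls to the robot, and variables do not carry over. Pictures are saved under pics/ and viewed, at most 10 in all, crops included, and the job is handed in when it is done.

```bash
mkdir -p pics
cat > h.py <<'E'
import numpy as np, cv2
from plant import manip
from scipy.spatial.transform import Rotation as R
def grab(n,f=None):
    d=manip.grab_frame(n)
    if f: cv2.imwrite('pics/'+f,d['img'][:,:,::-1])
    return d
def cam(d):
    K=np.array([[d['fx'],0,d['cx']],[0,d['fy'],d['cy']],[0,0,1.]])
    return K,np.array(d['D'],float),np.array(d['eye']),np.array(d['rotation'])
def rotm(r):
    r=np.array(r); return r if r.shape==(3,3) else R.from_quat(r[[1,2,3,0]]).as_matrix()
def px2w(d,uv,z):
    K,D,e,r=cam(d); r=rotm(r)
    n=cv2.undistortPoints(np.array(uv,float).reshape(-1,1,2),K,D).reshape(-1,2)
    v=np.c_[n,np.ones(len(n))]@r.T
    z=np.broadcast_to(z,len(n))
    return e+v*((z-e[2])/v[:,2])[:,None]
def w2px(d,P):
    K,D,e,r=cam(d); r=rotm(r)
    Pc=(np.atleast_2d(P)-e)@r
    return cv2.projectPoints(Pc,np.zeros(3),np.zeros(3),K,D)[0].reshape(-1,2)
E
python3 - <<'E'
from h import *
print(manip.state())
for n in('top','scene'):
    d=grab(n,n+'0.png'); print(n,d['eye'],d['rotation'],d['fx'],d['D'])
E
```

```text
{'time': 0.0, 'joint_pos': array([ 1.06899393e+00,  5.33288845e-02,  1.61427294e+00, -2.41859111e-06,
        1.47598645e+00, -1.18988644e-01]), 'joint_vel': array([ 4.89503340e-04, -1.01165386e-04,  1.30879721e-04, -9.49837669e-05,
        2.36994173e-04, -1.11300434e-03]), 'joint_efforts': array([ 4.18096288e-04, -3.93678939e+01, -3.70179641e+01, -5.15756653e-06,
        6.87493608e-03, -1.58218927e-05]), 'tool_pos': array([0.23315564, 0.57922468, 0.23009293]), 'tool_rot': array([-3.03619689e-04,  1.90240060e-01,  9.81737095e-01, -9.50493715e-04]), 'contact_force': array([-0.09136795,  0.00390991,  0.62484226]), 'ft_torque': array([ 0.04065038, -0.0334615 ,  0.00372823]), 'grasp_force': 0.0, 'gripper_width': 1.0029709490726306}
top [0.32691037 0.07988217 1.23348508] [ 0.04745075 -0.69927208  0.71214924 -0.04013036] 580.7952729655179 [-0.00642739  0.          0.          0.          0.        ]
scene [1.57952903 0.43626914 1.00507875] [-0.26381371  0.52881648  0.72013021 -0.36354908] 622.0857219382924 [-0.19604004  0.          0.          0.          0.        ]
```

View pics/top0.png

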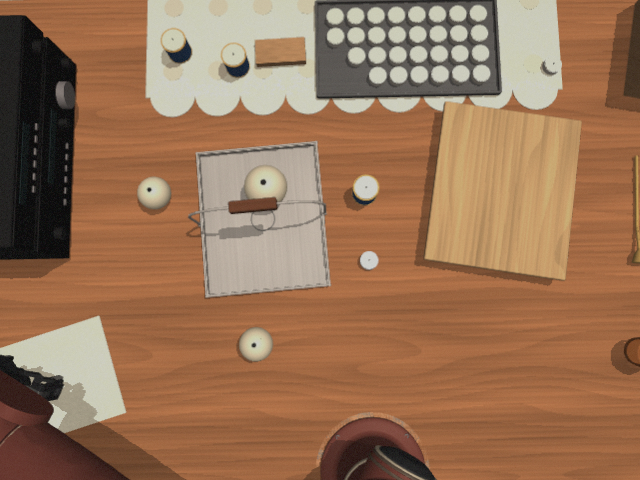

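View pics/scene0.png

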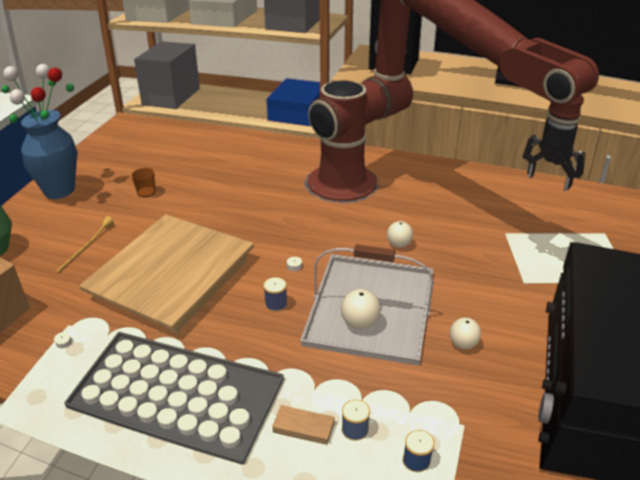

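Run:
```python
from h import *
im=cv2.imread('pics/top0.png')
a=cv2.resize(im[135:305,180:340],None,fx=3,fy=3,interpolation=cv2.INTER_CUBIC)
b=cv2.resize(im[95:285,415:590],None,fx=1.8,fy=1.8,interpolation=cv2.INTER_CUBIC)
c=np.zeros((510,480+315,3),np.uint8); c[:,:480]=a; c[:342,480:]=b
cv2.imwrite('pics/crop0.png',c)
```

```text
(no output)
```

View pics/crop0.png

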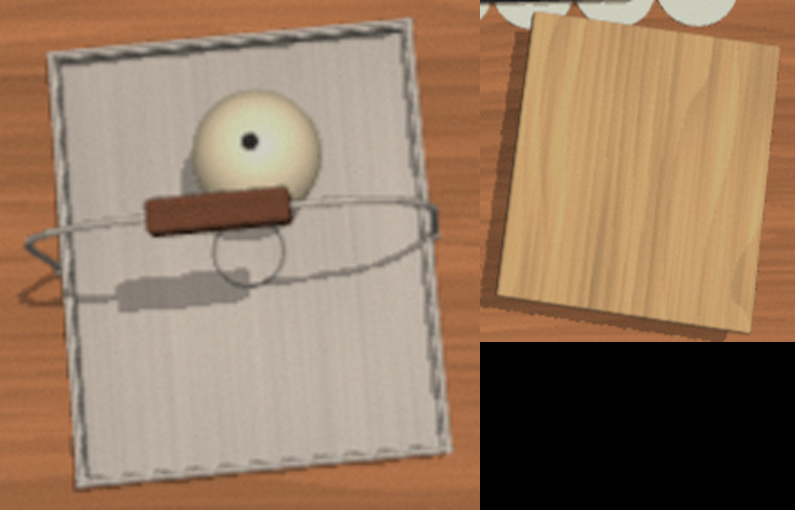

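Run:
```python
from h import *
d=manip.grab_frame('top'); s=manip.state()
c=lambda L:np.array(L)/3+[180,135]-1/3
r=lambda L:np.array(L)/1.8+[415,95]-.2
t=px2w(d,c([(49,53),(411,19),(450,452),(79,487)]),.02)
print('tray',t.mean(0),t); m=px2w(d,c([(248,254)]),.004)[0];print('mid',m)
x=(t[0]+t[1]-t[2]-t[3])/2; y=(t[0]+t[3]-t[1]-t[2])/2
print(np.linalg.norm(x),np.linalg.norm(y),'yaw',np.arctan2(x[1],x[0]),np.arctan2(-y[0],y[1]))
k=px2w(d,c([(257,154)]),.049)[0];yaw=(np.arctan2(x[1],x[0])+np.arctan2(-y[0],y[1]))/2
cs,sn=np.cos(yaw),np.sin(yaw);e=k-m;print('candle',k,'in tray',cs*e[0]+sn*e[1],-sn*e[0]+cs*e[1])
print('grip',px2w(d,c([(219,209)]),.172))
q=px2w(d,r([(55,12),(299,46),(270,332),(18,296)]),.05);print('riser',q.mean(0))
x=(q[0]+q[1]-q[2]-q[3])/2; y=(q[0]+q[3]-q[1]-q[2])/2
print(np.linalg.norm(x),np.linalg.norm(y),'yaw',np.arctan2(x[1],x[0]),np.arctan2(-y[0],y[1]))
print('tin,tealight',px2w(d,[(366,186),(369,260)],[.062,.017]))
Rt=rotm(s['tool_rot']);print(Rt.round(3))
```

```text
tray [0.52345841 0.22141786 0.02      ] [[0.66873973 0.3629479  0.02      ]
 [0.68833269 0.10293178 0.02      ]
 [0.37820142 0.08078969 0.02      ]
 [0.35855981 0.33900208 0.02      ]]
mid [0.52265418 0.22252833 0.004     ]
0.31101047362765105 0.25985579629677763 yaw 0.07416177923063794 0.07556485273164897
candle [0.58556027 0.21075092 0.049     ] in tray 0.0618490152148029 -0.016449380656649505
grip [[0.52445691 0.22089741 0.172     ]]
riser [ 0.56985199 -0.28356467  0.05      ]
0.3374104661303499 0.28589126072362586 yaw -0.16841842828260742 -0.1633942932360986
tin,tealight [[ 0.57857511  0.00232446  0.062     ]
 [ 0.42987727 -0.00274945  0.017     ]]
[[-0.928  0.373 -0.001]
 [ 0.373  0.928 -0.001]
 [ 0.    -0.002 -1.   ]]
```

```bash
python3 -m pendant '[[1,[-0.4,-0.22,0],0],[1,[-0.8,-0.45,0],0],[1,[-1,-0.56,0],0]]' && python3 -m pendant '[[1,[-0.4,-0.22,0],0],[1,[-0.8,-0.45,0],0],[1,[-1,-0.56,0],0]]' && python3 -m pendant '[[1,[-0.4,-0.22,0],0],[1,[-0.8,-0.45,0],0],[1,[-1,-0.56,0],0]]' && python3 -m pendant '[[1,[-0.2,-0.1,0],0.05],[1,[-0.356,-0.19,0],0.1],[1,[-0.356,-0.19,0],0.15],[1,[-0.356,-0.19,0],0.2],[1,[-0.356,-0.19,0],0.25],[1,[-0.356,-0.19,0],0.3],[1,[-0.356,-0.19,0],0.355],[1,[-0.356,-0.19,0],0.355],[1,[-0.356,-0.19,0],0.355]]'
python3 - <<'E'
from h import *
s=manip.state();print(s['time'],s['tool_pos'],rotm(s['tool_rot']).round(3));d=grab('wrist','w1.png');print(np.array(d['tool_from_camera']).round(3),d['fx'])
E
```

```text
time: 0.45
tool_pos: [0.3205, 0.4707, 0.2308]
tool_rot: [0.0, 0.19, 0.982, -0.001]
contact_force: [0.8, 0.8, -0.3]
gripper_width: 1.001
grasp_force: 0.0
time: 0.75
tool_pos: [0.407, 0.3632, 0.231]
tool_rot: [0.0, 0.191, 0.982, -0.0]
contact_force: [-0.1, -0.6, -0.1]
gripper_width: 0.997
grasp_force: 0.0
time: 1.05
tool_pos: [0.4932, 0.2559, 0.231]
tool_rot: [0.0, 0.191, 0.982, -0.0]
contact_force: [-1.1, -0.5, -0.7]
gripper_width: 1.001
grasp_force: 0.0
time: 1.95
tool_pos: [0.5229, 0.2211, 0.2309]
tool_rot: [-0.0, 0.681, 0.732, -0.0]
contact_force: [-0.3, 0.4, 0.1]
gripper_width: 0.998
grasp_force: 0.0
1.95 [0.52294738 0.22111459 0.2308616 ] [[-0.073  0.997 -0.001]
 [ 0.997  0.073 -0.   ]
 [-0.    -0.001 -1.   ]]
[[ 0.001 -0.948 -0.319  0.083]
 [ 1.     0.001  0.     0.001]
 [ 0.    -0.319  0.948 -0.143]
 [ 0.     0.     0.     1.   ]] 389.31918182299927
```

View pics/w1.png

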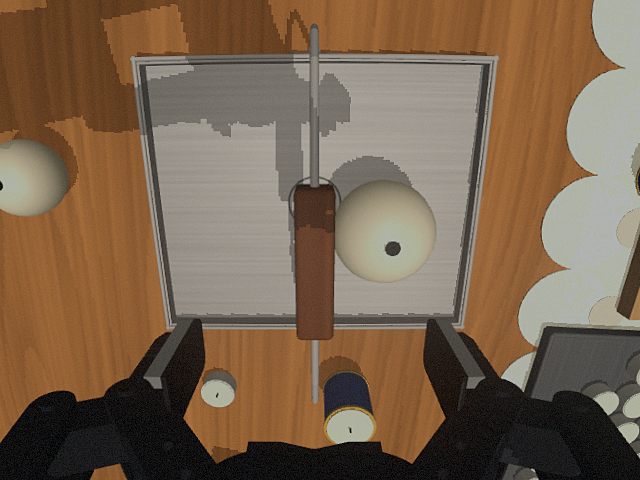

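```bash
python3 -m pendant '[[1,[0,0,0.2],0],[1,[0,0,0.4],0],[1,[0,0,0.58],0],[1,[0,0,0.68],0],[1,[0,0,0.72],0],[0,[0,0,0.72],0],[0,[0,0,0.72],0],[0,[0,0,0.72],0],[0,[0,0,0.72],0],[0,[0,0,0.72],0]]' && python3 -m pendant '[[0,[0,0,0],0],[0,[0,0,0],0],[0,[0,0,0],0]]'
cat >> h.py <<'E'
def meas(f=None,Hd=None):
    """candle in tool frame x,y (level) via wrist cam; tool x = tray y, tool y = tray x"""
    s=manip.state(); d=grab('wrist',f); T=np.array(d['tool_from_camera']); K=np.array([[d['fx'],0,d['cx']],[0,d['fy'],d['cy']],[0,0,1.]])
    im=d['img']; g=cv2.cvtColor(im,cv2.COLOR_RGB2HSV)
    m=((im[:,:,0].astype(int)-im[:,:,2]>18)&(g[:,:,2]>120)&(g[:,:,0]>12)&(g[:,:,0]<40)).astype(np.uint8)
    m=cv2.morphologyEx(m,cv2.MORPH_OPEN,np.ones((5,5)))
    return s,d,T,K,m
E
python3 - <<'E'
from h import *
s,d,T,K,m=meas('w2.png')
print(s['time'],s['tool_pos'],s['contact_force'],s['grasp_force'],s['gripper_width'])
n,l,st,c=cv2.connectedComponentsWithStats(m)
for i in range(1,n):
    if st[i,4]>800: print(st[i],c[i])
a=d['img'][:,:,::-1].copy(); a[m>0,0]=255
cv2.imwrite('pics/w2m.png',a)
E
```

```text
time: 3.0
tool_pos: [0.5236, 0.2213, 0.1461]
tool_rot: [0.0, 0.681, 0.732, 0.001]
contact_force: [-0.5, 0.1, 4.0]
gripper_width: 0.247
grasp_force: 59.9
time: 3.3
tool_pos: [0.5237, 0.2213, 0.146]
tool_rot: [0.0, 0.681, 0.732, 0.001]
contact_force: [-1.5, -0.7, 4.5]
gripper_width: 0.244
grasp_force: 60.2
3.3 [0.52367795 0.22133196 0.14604826] [-1.53666215 -0.7425563   4.53928115] 60.22049903869629 0.24378497605543936
[  320     0   320   423 41831] [548.02455117 162.54626951]
[  70    9   90   30 1671] [118.5774985   25.24236984]
[    0   143   145   337 31668] [ 53.82629152 313.19123405]
[  348   212   126   126 10699] [409.45219179 269.59856061]
```

View pics/w2m.png

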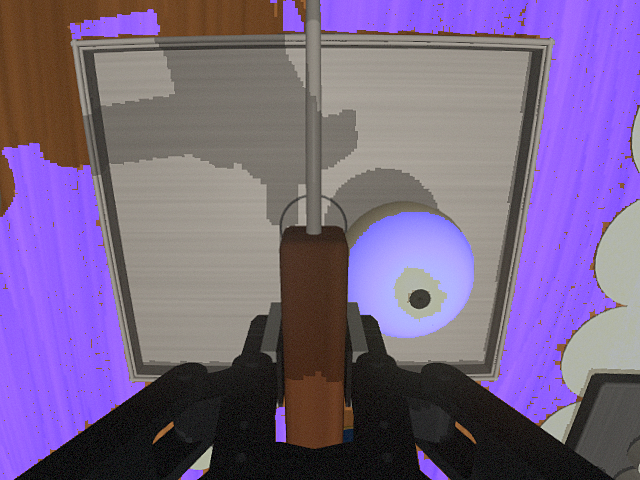

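```bash
cat >> h.py <<'E'
def ratio(im):
    f=cv2.GaussianBlur(im,(3,3),0).astype(float); return (f[:,:,0]-f[:,:,2])/(f[:,:,0]+1)
def sil(T,K,D,x,y,zc,r=.045):
    Ti=np.linalg.inv(T); c=(Ti@[x,y,zc,1])[:3]; L=np.linalg.norm(c); n=c/L
    u=np.cross(n,[1,0,0]);u/=np.linalg.norm(u);v=np.cross(n,u)
    q=L-r*r/L; rr=r*np.sqrt(1-(r/L)**2); a=np.linspace(0,6.283,60)[:,None]
    P=n*q+rr*(np.cos(a)*u+np.sin(a)*v)
    return cv2.projectPoints(P,np.zeros(3),np.zeros(3),K,D)[0].reshape(-1,2)
def fit(f=None,zf=.142):
    "candle relative to grip axis, in tray axes (x,y), from the wrist view"
    s,d,T,K,_=meas(f); D=np.array(d['D'],float); Ti=np.linalg.inv(T)
    pr=lambda P:cv2.projectPoints((np.c_[P,np.ones(len(P))]@Ti.T)[:,:3],np.zeros(3),np.zeros(3),K,D)[0].reshape(-1,2)
    im=d['img']; rt=ratio(im); V=im.max(2)
    tray=np.zeros(V.shape,np.uint8)
    cv2.fillPoly(tray,[pr(np.array([(a,b,zf) for a,b in((-.12,-.145),(-.12,.145),(.12,.145),(.12,-.145))])).astype(int)],1)
    vis=(tray>0)&(V>70)&(rt<.42); vis=cv2.erode(vis.astype(np.uint8),np.ones((3,3)))
    w=np.where(vis>0,np.where(rt>.115,1,-1),0).astype(float)
    from scipy.optimize import brute,fmin
    def cost(p):
        m=np.zeros(V.shape,np.uint8); cv2.fillPoly(m,[np.round(sil(T,K,D,p[1],p[0],zf-.045)*16).astype(np.int32)],1,shift=4)
        return -(w*m).sum()
    p=brute(cost,(slice(-.1,.1,.008),slice(-.08,.08,.008)),finish=None)
    p=fmin(cost,p,disp=0,initial_simplex=[p,p+[.005,0],p+[0,.005]],xtol=1e-4,ftol=1)
    o=im[:,:,::-1].copy(); o[w>0]=(255,0,0); cv2.polylines(o,[sil(T,K,D,p[1],p[0],zf-.045).astype(int)],True,(0,0,255),1)
    cv2.imwrite('pics/fit.png',o)
    return p,-cost(p),s,pr(np.array([[0,0,zf]]))
E
python3 - <<'E'
from h import *
im=cv2.imread('pics/w2.png')[:,:,::-1]; r=ratio(im)
for p in [(390,208),(450,120),(390,185),(410,285),(360,235),(465,300),(380,330),(200,300),(110,350)]: print(p,im[p[1],p[0]],r[p[1],p[0]].round(3))
p,c,s,q=fit(); print(p,c,q)
E
```

```text
(390, 208) [106 100  83] 0.222
(450, 120) [160 153 148] 0.086
(390, 185) [120 115 107] 0.109
(410, 285) [178 182 172] 0.039
(360, 235) [119 111  93] 0.221
(465, 300) [169 160 132] 0.206
(380, 330) [134 125 103] 0.208
(200, 300) [154 149 140] 0.097
(110, 350) [154 102  56] 0.636Traceback (most recent call last):
  File "<stdin>", line 4, in <module>
  File "h.py", line 44, in fit
    cv2.fillPoly(tray,[pr(np.array([(a,b,zf) for a,b in((-.12,-.145),(-.12,.145),(.12,.145),(.12,-.145))])).astype(int)],1)
                       ~~^^^^^^^^^^^^^^^^^^^^^^^^^^^^^^^^^^^^^^^^^^^^^^^^^^^^^^^^^^^^^^^^^^^^^^^^^^^^^^^^^^
  File "h.py", line 41, in <lambda>
    pr=lambda P:cv2.projectPoints((np.c_[P,np.ones(len(P))]@Ti.T)[:,:3],np.zeros(3),np.zeros(3),K,D)[0].reshape(-1,2)
                ~~~~~~~~~~~~~~~~~^^^^^^^^^^^^^^^^^^^^^^^^^^^^^^^^^^^^^^^^^^^^^^^^^^^^^^^^^^^^^^^^^^^
cv2.error: OpenCV(4.12.0) /io/opencv/modules/calib3d/src/calibration_base.cpp:1490: error: (-215:Assertion failed) npoints >= 0 && (depth == CV_32F || depth == CV_64F) in function 'projectPoints'
```

Threshold 0.15, contiguous arrays.

```bash
sed -i 's/(np.c_\[P,np.ones(len(P))\]@Ti.T)\[:,:3\]/np.ascontiguousarray((np.c_[P,np.ones(len(P))]@Ti.T)[:,:3])/; s/rt>.115/rt>.15/' h.py
python3 - <<'E'
from h import *
p,c,s,q=fit(); print(p,c,q)
E
```

```text
[ 0.05938455 -0.0157286 ] 6119.0 [[312.92730464 226.96374634]]
```

View pics/fit.png

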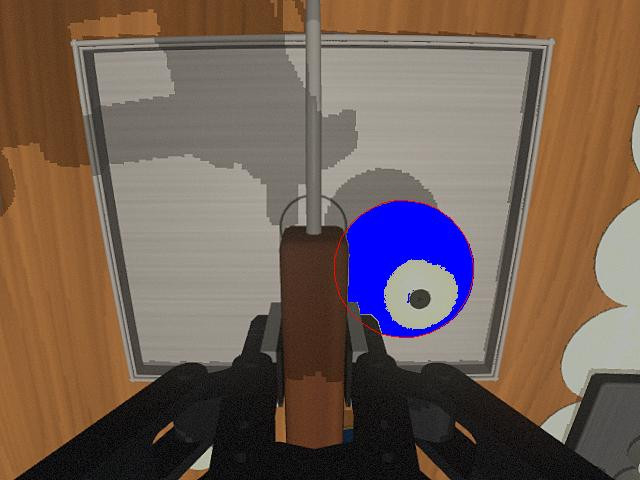

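```bash
python3 -m pendant '[[0,[0,0,-0.012],0],[0,[0,-0.008,-0.012],0],[0,[0,-0.025,-0.012],0],[0,[0,-0.05,-0.012],0],[0,[0,-0.083,-0.012],0],[0,[0,-0.125,-0.012],0],[0,[0,-0.158,-0.012],0],[0,[0,-0.183,-0.012],0],[0,[0,-0.2,-0.012],0],[0,[0,-0.208,-0.012],0]]'
python3 - <<'E'
from h import *
p,c,s,q=fit(); print(p,c,s['time'])
p,c,s,q=fit(); print(p,c,s['tool_pos'],s['contact_force'])
E
```

```text
time: 4.45
tool_pos: [0.4978, 0.2193, 0.1461]
tool_rot: [-0.0, 0.681, 0.732, -0.0]
contact_force: [3.2, -0.1, -3.5]
gripper_width: 0.247
grasp_force: 59.1
[ 0.06418054 -0.01580456] 6816.0 4.45
[ 0.06375237 -0.01575052] 6743.0 [0.49777788 0.21928783 0.1460686 ] [ 2.75642721 -0.39980534 -4.27456457]
```

```bash
python3 -m pendant '[[0,[-0.033,0.125,0],0],[0,[-0.105,0.415,0],0],[0,[-0.178,0.705,0],0],[0,[-0.21,0.825,0],0],[0,[-0.21,0.825,0],0],[0,[-0.21,0.825,0],0],[0,[-0.21,0.825,0],0],[0,[-0.21,0.825,0],0]]'
python3 - <<'E'
from h import *
for i in range(4):
    p,c,s,q=fit(); print(p,c,s['time'],s['tool_pos'],s['contact_force'])
E
```

```text
time: 5.35
tool_pos: [0.598, 0.2009, 0.1459]
tool_rot: [0.0, 0.681, 0.732, -0.001]
contact_force: [-0.1, -3.6, -2.6]
gripper_width: 0.246
grasp_force: 60.3
[ 0.02071527 -0.00601069] 3066.0 5.35 [0.59804086 0.20085359 0.14593477] [-0.08889981 -3.64912979 -2.64847966]
[ 0.02175098 -0.00642247] 2818.0 5.4 [0.59807671 0.20097972 0.14594402] [ 0.0678807  -3.39650328 -3.41312239]
[ 0.02258836 -0.00665991] 2773.0 5.45 [0.59811176 0.20110088 0.14595621] [-1.13353948 -3.71516974 -3.31547204]
[ 0.02297791 -0.00693677] 2614.0 5.5 [0.5981315  0.20120412 0.1459423 ] [-0.89350837 -4.0380319  -3.47861842]
```

View pics/fit.png

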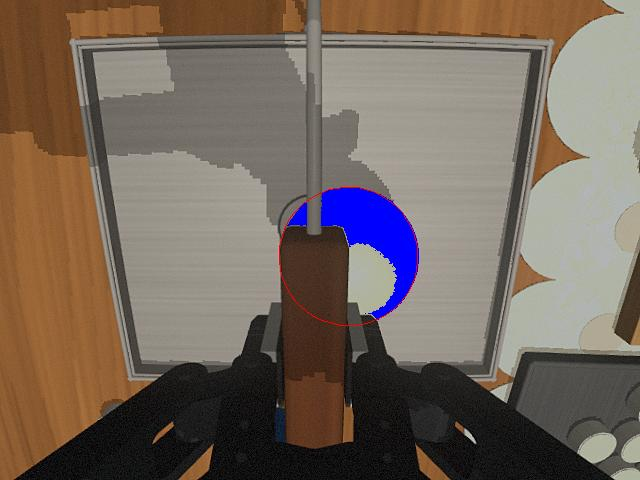

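```bash
python3 -m pendant '[[0,[0.003,-0.006,0],0],[0,[0.009,-0.018,0],0],[0,[0.018,-0.035,0],0],[0,[0.029,-0.058,0],0],[0,[0.044,-0.088,0],0],[0,[0.061,-0.123,0],0],[0,[0.081,-0.163,0],0],[0,[0.099,-0.198,0],0],[0,[0.114,-0.228,0],0],[0,[0.125,-0.251,0],0]]' && python3 -m pendant '[[0,[0.009,-0.018,0],0],[0,[0.015,-0.029,0],0],[0,[0.018,-0.035,0],0],[0,[0.018,-0.035,0],0],[0,[0.018,-0.035,0],0]]'
python3 - <<'E'
from h import *
for i in range(2):
    p,c,s,q=fit(); print(p,c,s['time'],s['tool_pos'],s['contact_force'])
E
```

```text
time: 6.55
tool_pos: [0.5669, 0.2144, 0.146]
tool_rot: [-0.0, 0.681, 0.732, -0.0]
contact_force: [1.0, 0.3, -7.5]
gripper_width: 0.242
grasp_force: 59.4
time: 7.05
tool_pos: [0.5632, 0.216, 0.1462]
tool_rot: [-0.0, 0.681, 0.732, -0.0]
contact_force: [0.0, -0.7, -7.2]
gripper_width: 0.245
grasp_force: 59.5
[ 0.02617522 -0.00809919] 2486.0 7.05 [0.56323716 0.21603478 0.14622873] [ 3.77235174e-03 -7.04438754e-01 -7.23693019e+00]
[ 0.02628046 -0.00804171] 2500.0 7.1 [0.56325703 0.21601787 0.14622101] [-0.61076848  0.64697113 -8.36752506]
```

```bash
python3 -m pendant '[[0,[0,0,0.006],0],[0,[-0.061,0.2,0.006],0],[0,[-0.132,0.43,0.006],0],[0,[-0.158,0.517,0.006],0],[0,[-0.158,0.517,0.006],0],[0,[-0.158,0.517,0.006],0],[0,[-0.158,0.517,0.006],0],[0,[-0.158,0.517,0.006],0],[0,[-0.158,0.517,0.006],0]]'
python3 - <<'E'
from h import *
for i in range(4):
    p,c,s,q=fit(); print(p,c,s['time'],s['tool_pos'],s['contact_force'])
E
```

```text
time: 8.05
tool_pos: [0.6264, 0.2019, 0.1459]
tool_rot: [0.0, 0.681, 0.732, 0.0]
contact_force: [2.6, -0.3, -5.8]
gripper_width: 0.251
grasp_force: 59.8
[-0.00016389 -0.00029276] 7277.0 8.05 [0.62642177 0.20187826 0.14594802] [ 2.56875573 -0.25374054 -5.78532191]
[-0.00018049 -0.00032164] 7254.0 8.1 [0.62646996 0.20188082 0.14597041] [ 0.59854602 -0.24544778 -4.70974615]
[-0.00027501 -0.00026374] 7257.0 8.15 [0.62646131 0.20187571 0.1459323 ] [ 0.79957453  0.6530846  -5.18241105]
[-0.0001597  -0.00028484] 7282.0 8.2 [0.62651677 0.20189104 0.1459651 ] [ 0.63756248 -0.04288321 -4.97559845]
```

View pics/fit.png

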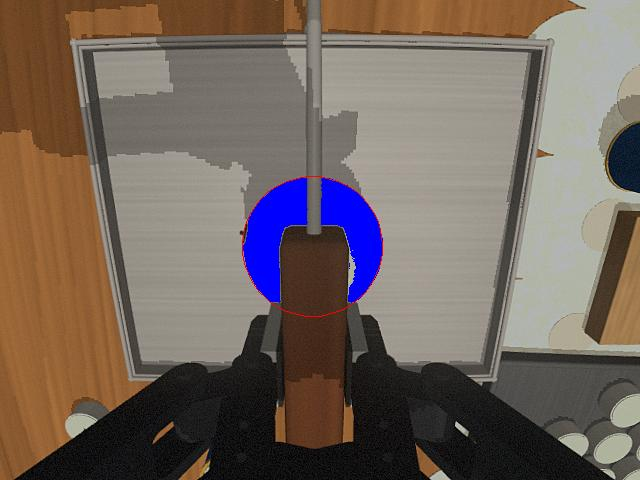

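```bash
cat > m.py <<'E'
from h import *
for i in range(2):
    p,c,s,q=fit(); print(p,c,s['time'],s['tool_pos'],s['contact_force'])
E
python3 -m pendant '[[0,[0,0,-0.008],0],[0,[0,0,-0.025],0],[0,[0,0,-0.05],0],[0,[0,0,-0.083],0],[0,[0,0,-0.125],0],[0,[0,0,-0.175],0],[0,[0,0,-0.23],0],[0,[0,0,-0.27],0],[0,[0,0,-0.3],0],[0,[0,0,-0.31],0]]'; python3 m.py
```

```text
time: 9.25
tool_pos: [0.6269, 0.2017, 0.1837]
tool_rot: [0.0, 0.681, 0.732, 0.0]
contact_force: [0.3, 0.2, -9.2]
gripper_width: 0.248
grasp_force: 59.6
[0.01563252 0.00024642] 4186.0 9.25 [0.6269226  0.20170028 0.18365988] [ 0.30135467  0.16602398 -9.15080195]
[0.0179389 0.0002494] 3949.0 9.3 [0.62682483 0.20169341 0.18346898] [ 0.21978569 -0.25934428 -8.83897641]
```

Run:
```python
from h import *
for f in('w2.png','fit.png'):
    im=cv2.imread('pics/'+f)[:,:,::-1]; r=ratio(im)
    for y in(100,150,200,250,300):
        row=r[y]; L=[x for x in range(60,140) if row[x]>.3]; 
        Rr=[x for x in range(480,560) if row[x]>.3]
        # bright rim: list local peaks of brightness
        V=im[y].sum(1).astype(int)
        print(f,y,'left wood ends',max(L) if L else None,'right wood starts',min(Rr) if Rr else None, 'dark',[x for x in range(75,150) if V[x]<260][:12],[x for x in range(480,560) if V[x]<260][:12])
s=manip.state();print(s['ft_torque'],s['tool_rot'],s['time'])
```

```text
w2.png 100 left wood ends 79 right wood starts 545 dark [75, 76, 77, 78, 79, 90, 91, 92, 93, 94, 95, 96] [526, 527, 528, 529, 530, 531, 532, 533, 534, 535, 539]
w2.png 150 left wood ends 87 right wood starts 538 dark [75, 76, 77, 78, 79, 80, 81, 82, 83, 84, 85, 86] [519, 520, 521, 522, 523, 524, 525, 526, 527, 528, 532]
w2.png 200 left wood ends 96 right wood starts 530 dark [79, 106, 107, 108, 109, 110, 111, 112, 113, 114] [512, 513, 514, 515, 516, 517, 518, 519, 520, 524]
w2.png 250 left wood ends 104 right wood starts 521 dark [110, 114, 115, 116, 117, 118, 119, 120, 121, 122] [504, 505, 506, 507, 508, 509, 510, 511, 512, 516]
w2.png 300 left wood ends 114 right wood starts 512 dark [119, 123, 124, 125, 126, 127, 128, 129, 130] [496, 497, 498, 499, 500, 501, 502, 503, 507]
fit.png 100 left wood ends 75 right wood starts None dark [85, 86, 87, 88, 89, 90, 91, 92, 93, 94] [521, 522, 523, 524, 525, 526, 527, 528, 529, 530, 531]
fit.png 150 left wood ends 83 right wood starts None dark [88, 89, 93, 94, 95, 96, 97, 98, 99, 100, 101, 102] [514, 515, 516, 517, 518, 519, 520, 521, 522, 523, 527]
fit.png 200 left wood ends 91 right wood starts None dark [97, 101, 102, 103, 104, 105, 106, 107, 108, 109] [507, 508, 509, 510, 511, 512, 513, 514, 515, 516, 520]
fit.png 250 left wood ends 100 right wood starts None dark [109, 110, 111, 112, 113, 114, 115, 116, 117] [499, 500, 501, 502, 503, 504, 505, 506, 507, 508, 511]
fit.png 300 left wood ends 109 right wood starts None dark [119, 120, 121, 122, 123, 124, 125, 126] [491, 492, 493, 494, 495, 496, 497, 498, 499, 503]
[-0.02265121  0.06346646  0.09408149] [5.78100208e-05 6.80935942e-01 7.32342975e-01 7.89079580e-05] 9.35
```

```bash
cat > sim.py <<'E'
import numpy as np
def sim(cum,x,v,tau,bias=0,k=0.,hold=.5,mu=.011,out=False,g=5/7):
    # cum: tray targets per 0.1s row (m); two cascaded lags
    dt=.002; p=q=qv=0.; pv=0.; tr=[]
    T=[0]+list(cum); n=int((len(cum)*.1+hold)/dt); 
    for i in range(n):
        t=i*dt; j=min(int(t/.1),len(cum)-1); f=min((t-.1*j)/.1,1); tg=T[j]+(T[j+1]-T[j])*f
        p+=(tg-p)*dt/tau; nqv=(p-q)/tau; a=(nqv-qv)/dt; qv=nqv; q+=qv*dt
        acc=g*(9.81*(bias+k*x)-a)
        fr=g*9.81*mu*dt; v+=acc*dt
        v=np.sign(v)*max(abs(v)-fr,0); x+=v*dt
        if i%50==49: tr.append((round(t+dt,2),round(x*1e3,1),round(v*1e3,1),round(q*1e3,1)))
    return tr if out else (x*1e3,v*1e3)
if __name__=='__main__':
    for tau in(.005,.03,.05,.08,.1):
        print(tau,sim([.015,.05,.085,.099,.099,.099,.099,.099],.064,0,tau,hold=.15),sim([0,.024,.0516,.062,.062,.062,.062,.062,.062],.0263,0,tau,hold=.1),
          sim([0,0,0]+[0]*5,0,0,tau,bias=.02,k=.8,hold=0),sim([0,0,0]+[0]*5,0,0,tau,bias=.017,k=.8,hold=0))
E
python3 sim.py
```

```text
0.005 (np.float64(6.116521599998876), np.float64(0.0)) (np.float64(-10.673732685714999), np.float64(0.0)) (np.float64(27.07008264333581), np.float64(86.51560341636454)) (np.float64(18.046721762223907), np.float64(57.677068944243196))
0.03 (np.float64(10.02378920989326), np.float64(0.0)) (np.float64(-7.7730970322133635), np.float64(0.0)) (np.float64(27.07008264333581), np.float64(86.51560341636454)) (np.float64(18.046721762223907), np.float64(57.677068944243196))
0.05 (np.float64(13.543940878164863), np.float64(6.454314252993294)) (np.float64(-4.900797678230146), np.float64(0.0)) (np.float64(27.07008264333581), np.float64(86.51560341636454)) (np.float64(18.046721762223907), np.float64(57.677068944243196))
0.08 (np.float64(18.050973046135677), np.float64(16.67989175864024)) (np.float64(-0.4619841961848362), np.float64(4.055420247078604)) (np.float64(27.07008264333581), np.float64(86.51560341636454)) (np.float64(18.046721762223907), np.float64(57.677068944243196))
0.1 (np.float64(20.479734934939305), np.float64(20.313253914901534)) (np.float64(1.9635187103137715), np.float64(8.408841665085287)) (np.float64(27.07008264333581), np.float64(86.51560341636454)) (np.float64(18.046721762223907), np.float64(57.677068944243196))
```

```bash
cat > opt.py <<'E'
from sim import *
import sys
x,v,b=map(float,sys.argv[1:4])
for D in map(float,sys.argv[4].split(',')):
    n=max(3,int(np.ceil(D/.045))) if D>0 else 3
    ramp=np.r_[.5,np.ones(n-1),.5]; c=list(np.cumsum(ramp)/ramp.sum()*D); c+= [D]*(14-len(c))
    for tau in(.085,):
        t=sim(c,x,v,tau,b,.8,hold=0,out=True); print(D,n,[(a[0],a[1],a[2]) for a in t])
E
python3 opt.py .0205 .052 .0165 .12,.13,.14,.15,.16,.17
```

```text
0.12 3 [(0.1, np.float64(24.6), np.float64(21.5)), (0.2, np.float64(23.3), np.float64(-48.2)), (0.3, np.float64(15.8), np.float64(-94.9)), (0.4, np.float64(7.3), np.float64(-60.2)), (0.5, np.float64(6.2), np.float64(38.2)), (0.6, np.float64(14.4), np.float64(118.4)), (0.7, np.float64(29.0), np.float64(169.7)), (0.8, np.float64(48.0), np.float64(210.0)), (0.9, np.float64(71.1), np.float64(252.8)), (1.0, np.float64(99.0), np.float64(306.1)), (1.1, np.float64(133.0), np.float64(375.3)), (1.2, np.float64(174.9), np.float64(465.1)), (1.3, np.float64(227.1), np.float64(580.9)), (1.4, np.float64(292.5), np.float64(729.3))]
0.13 3 [(0.1, np.float64(24.4), np.float64(17.6)), (0.2, np.float64(22.4), np.float64(-59.4)), (0.3, np.float64(13.4), np.float64(-113.4)), (0.4, np.float64(3.0), np.float64(-79.8)), (0.5, np.float64(0.1), np.float64(24.9)), (0.6, np.float64(7.1), np.float64(107.3)), (0.7, np.float64(20.6), np.float64(157.3)), (0.8, np.float64(38.2), np.float64(193.7)), (0.9, np.float64(59.4), np.float64(231.0)), (1.0, np.float64(84.8), np.float64(277.3)), (1.1, np.float64(115.5), np.floa
[... 1944 characters left out ...]
4(159.8), np.float64(436.7)), (1.4, np.float64(208.7), np.float64(543.2))]
0.17 4 [(0.1, np.float64(24.5), np.float64(18.6)), (0.2, np.float64(22.7), np.float64(-56.5)), (0.3, np.float64(14.0), np.float64(-108.8)), (0.4, np.float64(2.0), np.float64(-125.1)), (0.5, np.float64(-8.5), np.float64(-74.8)), (0.6, np.float64(-10.7), np.float64(31.1)), (0.7, np.float64(-3.2), np.float64(110.3)), (0.8, np.float64(10.3), np.float64(155.2)), (0.9, np.float64(27.4), np.float64(186.0)), (1.0, np.float64(47.6), np.float64(217.1)), (1.1, np.float64(71.2), np.float64(256.4)), (1.2, np.float64(99.4), np.float64(308.5)), (1.3, np.float64(133.6), np.float64(377.4)), (1.4, np.float64(175.7), np.float64(467.4))]
```

```bash
sed -i 's/\[(a\[0\],a\[1\],a\[2\]) for a in t\]/[(int(a[1]),int(a[2])) for a in t]/; s/D\/.045/D\/.047/' opt.py; for b in .0165 .02; do python3 opt.py .0205 .052 $b .19,.21,.23,.25,.27; done
```

```text
0.19 5 [(24, 23), (23, -41), (17, -83), (8, -93), (-1, -87), (-7, -31), (-5, 64), (4, 139), (21, 186), (42, 223), (66, 262), (94, 313), (129, 380), (171, 468)]
0.21 5 [(24, 19), (22, -55), (14, -106), (2, -121), (-9, -121), (-19, -67), (-21, 35), (-13, 109), (0, 148), (15, 173), (34, 197), (55, 228), (80, 271), (110, 328)]
0.23 5 [(24, 14), (21, -68), (11, -128), (-2, -150), (-18, -155), (-31, -102), (-36, 5), (-31, 78), (-22, 109), (-10, 122), (2, 131), (16, 142), (31, 160), (48, 186)]
0.25 6 [(24, 19), (22, -53), (14, -104), (3, -119), (-8, -118), (-20, -113), (-29, -61), (-30, 35), (-23, 103), (-11, 137), (3, 155), (20, 172), (38, 194), (59, 226)]
0.27 6 [(24, 15), (22, -65), (12, -122), (-1, -143), (-16, -146), (-30, -147), (-43, -98), (-48, 3), (-44, 67), (-36, 91), (-26, 95), (-17, 93), (-7, 92), (1, 95)]
0.19 5 [(24, 26), (24, -37), (18, -76), (10, -83), (2, -73), (-2, -12), (1, 85), (14, 168), (33, 223), (58, 270), (88, 322), (123, 390), (166, 478), (220, 592)]
0.21 5 [(24, 21), (23, -50), (15, -98), (4, -111), (-6, -106), (-14, -48), (-14, 57), (-3, 138), (12, 186), (33, 221), (57, 259), (85, 307), (119, 371), (160, 456)]
0.23 5 [(24, 16), (22, -64), (12, -121), (0, -139), (-14, -140), (-26, -83), (-29, 27), (-22, 107), (-9, 147), (6, 171), (24, 193), (45, 221), (69, 260), (98, 314)]
0.25 6 [(24, 22), (23, -49), (15, -96), (5, -108), (-5, -103), (-15, -94), (-22, -36), (-21, 63), (-10, 140), (6, 185), (26, 216), (49, 250), (76, 294), (109, 352)]
0.27 6 [(24, 18), (22, -60), (13, -115), (0, -132), (-12, -132), (-25, -128), (-36, -73), (-38, 30), (-31, 103), (-18, 138), (-4, 156), (12, 171), (30, 192), (51, 222)]
```

```bash
python3 -m pendant '[[1,[0,0,0.31],0],[1,[0,0,0.31],0],[1,[0,0,0.31],0],[1,[0,0,0.31],0]]'; python3 m.py
```

```text
time: 9.75
tool_pos: [0.6282, 0.202, 0.1487]
tool_rot: [0.001, 0.681, 0.732, 0.002]
contact_force: [-0.4, 0.1, -0.3]
gripper_width: 0.914
grasp_force: 0.0
[0.03135007 0.0012402 ] 4038.0 9.75 [0.62824623 0.20199392 0.14869802] [-0.35157175  0.09155362 -0.34963122]
[0.0321335  0.00121169] 4279.0 9.8 [0.62823397 0.20198416 0.1486586 ] [ 0.16683052 -0.78778424  0.05982894]
```

```bash
python3 -m pendant '[[0,[0,0,0],0],[0,[0,0,0],0],[0,[0,0,0],0],[0,[0,0,0],0],[0,[0,0,0],0],[0,[0,0,0],0]]'; python3 -m pendant '[[0,[0,-0.005,0],0],[0,[0,-0.015,0],0],[0,[0,-0.03,0],0],[0,[0,-0.05,0],0],[0,[0,-0.075,0],0],[0,[0,-0.105,0],0],[0,[0,-0.14,0],0],[0,[0,-0.18,0],0],[0,[0,-0.225,0],0],[0,[0,-0.27,0],0]]' && python3 -m pendant '[[0,[0,-0.045,0],0],[0,[0,-0.09,0],0],[0,[0,-0.13,0],0],[0,[0,-0.165,0],0],[0,[0,-0.195,0],0],[0,[0,-0.22,0],0],[0,[0,-0.24,0],0],[0,[0,-0.255,0],0],[0,[0,-0.265,0],0],[0,[0,-0.27,0],0]]';python3 m.py
```

```text
time: 10.45
tool_pos: [0.6264, 0.2016, 0.1458]
tool_rot: [-0.0, 0.681, 0.732, -0.0]
contact_force: [-1.4, 0.5, 1.8]
gripper_width: 0.248
grasp_force: 60.1
time: 11.45
tool_pos: [0.594, 0.1993, 0.1458]
tool_rot: [0.0, 0.681, 0.732, 0.0]
contact_force: [4.9, 0.7, -1.5]
gripper_width: 0.249
grasp_force: 59.7
time: 12.45
tool_pos: [0.5621, 0.1969, 0.1458]
tool_rot: [0.0, 0.681, 0.732, 0.0]
contact_force: [5.2, 1.0, 0.6]
gripper_width: 0.25
grasp_force: 59.8
[0.04175897 0.00054696] 3725.0 12.45 [0.56212119 0.19692354 0.14579181] [5.16377399 0.99425468 0.57192166]
[0.04171039 0.00055003] 3682.0 12.5 [0.5620859  0.1969503  0.14579814] [4.81328106 0.04653587 0.13213541]
```

Run:
```python
from sim import *
for D in(.07,.076,.08,.085,.09,.095,.1):
    print(D,[sim([.25*D,.6*D,.88*D]+[D]*7,.0417,0,t) for t in(.08,.09)])
```

```text
0.07 [(np.float64(14.437919808711625), np.float64(0.0)), (np.float64(15.927750474829743), np.float64(0.0))]
0.076 [(np.float64(10.834949939988018), np.float64(0.0)), (np.float64(12.353863864693958), np.float64(0.0))]
0.08 [(np.float64(8.323365574691799), np.float64(0.0)), (np.float64(10.035775531932925), np.float64(0.0))]
0.085 [(np.float64(5.273653196997491), np.float64(0.0)), (np.float64(7.012545669492572), np.float64(0.0))]
0.09 [(np.float64(2.229651157912834), np.float64(0.0)), (np.float64(3.993971063085396), np.float64(0.0))]
0.095 [(np.float64(-0.9846981736081369), np.float64(0.0)), (np.float64(0.9723006504519554), np.float64(0.0))]
0.1 [(np.float64(-4.063289835310908), np.float64(0.0)), (np.float64(-2.1941832831790213), np.float64(0.0))]
```

```bash
python3 -m pendant '[[0,[0,-0.005,0],0],[0,[0,-0.015,0],0],[0,[0,-0.03,0],0],[0,[0,-0.05,0],0],[0,[0,-0.075,0],0],[0,[0,-0.105,0],0],[0,[0,-0.14,0],0],[0,[0,-0.18,0],0],[0,[0,-0.215,0],0],[0,[0,-0.245,0],0]]' && python3 -m pendant '[[0,[0,-0.025,0],0],[0,[0,-0.045,0],0],[0,[0,-0.06,0],0],[0,[0,-0.07,0],0],[0,[0,-0.075,0],0],[0,[0,-0.075,0],0]]';python3 m.py
```

```text
time: 13.55
tool_pos: [0.5327, 0.1948, 0.1458]
tool_rot: [0.0, 0.681, 0.732, 0.0]
contact_force: [5.3, 0.6, -1.0]
gripper_width: 0.244
grasp_force: 59.9
time: 14.15
tool_pos: [0.5238, 0.1941, 0.1457]
tool_rot: [0.0, 0.681, 0.732, 0.0]
contact_force: [5.2, 0.9, 0.2]
gripper_width: 0.244
grasp_force: 59.9
[0.04181624 0.00050479] 3726.0 14.15 [0.5237712  0.19412453 0.14574582] [5.24306683 0.86609919 0.19294104]
[0.04176326 0.00053895] 3715.0 14.2 [0.52380098 0.19412143 0.14576498] [5.38685804 0.64387812 0.60076895]
```

```bash
python3 -m pendant '[[0,[0,0.2,0],0],[0,[0,0.485,0],0],[0,[0,0.71,0],0],[0,[0,0.81,0],0],[0,[0,0.81,0],0],[0,[0,0.81,0],0],[0,[0,0.81,0],0],[0,[0,0.81,0],0],[0,[0,0.81,0],0],[0,[0,0.81,0],0]]';python3 m.py
```

```text
time: 15.25
tool_pos: [0.6151, 0.2011, 0.1458]
tool_rot: [-0.006, 0.681, 0.732, -0.006]
contact_force: [-10.6, -2.1, 12.4]
gripper_width: 0.249
grasp_force: 78.7
[-0.00080605  0.00036712] 7408.0 15.25 [0.61512911 0.20109407 0.14578228] [-10.56692213  -2.09564978  12.42365596]
[-0.00079667  0.00036738] 7423.0 15.3 [0.61513164 0.20107691 0.14577127] [-10.58798573  -1.39414548  11.77141086]
```

```bash
python3 -m pendant '[[1,[0,-0.045,0],0],[1,[0,-0.045,0],0],[1,[0,-0.045,0],0],[1,[0,-0.045,0],0],[1,[0,-0.045,0],0]]';python3 m.py
python3 - <<'E'
from h import *
for d in(cv2.imread('pics/w2.png'),grab('wrist')['img'][:,:,::-1]):
    im=np.array(d)[:,:,::-1].astype(int)
    for y in(240,260,280):
        b=[x for x in range(250,380) if im[y,x,0]-im[y,x,2]>25 and im[y,x].max()<110]
        print(y,min(b),max(b))
E
```

```text
time: 15.85
tool_pos: [0.6152, 0.2008, 0.1454]
tool_rot: [-0.0, 0.681, 0.732, -0.0]
contact_force: [-0.3, -0.2, -0.7]
gripper_width: 1.0
grasp_force: 0.0
[-0.00217109  0.00081132] 4347.0 15.85 [0.61517991 0.20075242 0.14536746] [-0.33691325 -0.23923938 -0.71001587]
[-0.00215423  0.00075013] 4305.0 15.9 [0.61525538 0.20076635 0.14545881] [0.33931136 0.01960649 0.77132972]
240 288 348
260 281 348
280 281 347
240 250 301
260 250 307
280 250 308
```

View pics/fit.png

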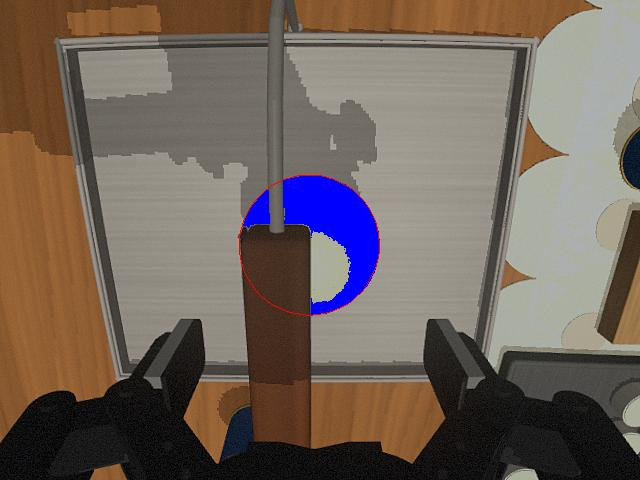

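```bash
cat >> h.py <<'E'
def pr_tool(d,P):
    Ti=np.linalg.inv(np.array(d['tool_from_camera'])); K=np.array([[d['fx'],0,d['cx']],[0,d['fy'],d['cy']],[0,0,1.]])
    return cv2.projectPoints(np.ascontiguousarray((np.c_[P,np.ones(len(P))]@Ti.T)[:,:3]),np.zeros(3),np.zeros(3),K,np.array(d['D'],float))[0].reshape(-1,2)
def edges(im):
    "inner-wall dark band of the rim (floor side) left/right at rows; robust for cloth or wood outside"
    V=im.astype(int).sum(2); out=[]
    for y in(90,110,130,150,170,190,210):
        x0=108-(y-90)*-.16; 
        r=[x for x in range(int(500-(y-90)*.16)-30,570) if V[y,x]<270]
        # left: floor is right of dark band; scan from inside outward for strong drop
        l=[x for x in range(150,60,-1) if V[y,x]<V[y,x+6]*.75]
        out.append((y,l[0] if l else None,r[0] if r else None))
    return out
E
python3 - <<'E'
from h import *
d=manip.grab_frame('wrist'); print(manip.state()['tool_pos'])
w=cv2.imread('pics/w2.png')[:,:,::-1]
for a,b in zip(edges(w),edges(d['img'])): print(a,b)
for dx in(0,-.01):
  P=np.array([(.13,-.155+dx,.126),(.13,.155+dx,.126),(-.13,-.155+dx,.126),(0,dx,.142),(0,-.15+dx,.142),(0,.15+dx,.142),(.045,-.011+dx,-.030),(.045,.011+dx,-.03),(.045,-.011+dx,-.03)]); print(pr_tool(d,P).round(1).tolist())
E
```

```text
[0.6153378  0.20077559 0.14562176]
(90, 98, 527) (90, 82, 512)
(110, 100, 524) (110, 85, 509)
(130, 103, 522) (130, 88, 507)
(150, 106, 519) (150, 91, 504)
(170, 109, 516) (170, 94, 501)
(190, 112, 513) (190, 97, 498)
(210, 116, 510) (210, 101, 496)
[[72.9, 40.8], [553.0, 41.2], [130.3, 379.7], [312.9, 227.0], [119.3, 227.0], [506.6, 227.4], [275.8, 241.8], [347.5, 241.9], [275.8, 241.8]]
[[58.4, 41.5], [538.3, 40.5], [118.9, 379.4], [299.8, 227.0], [106.9, 227.1], [494.1, 227.4], [243.3, 241.8], [314.9, 241.9], [243.3, 241.8]]
```

```bash
python3 -m pendant '[[1,[0,-0.05,0],0],[1,[0,-0.095,0],0],[1,[0,-0.095,0],0],[1,[0,-0.095,0],0],[0,[0,-0.095,0],0],[0,[0,-0.095,0],0],[0,[0,-0.095,0],0],[0,[0,-0.095,0],0],[0,[0,-0.095,0],0],[0,[0,-0.095,0],0]]' && python3 -m pendant '[[0,[0,-0.005,-0.006],0],[0,[0,-0.015,-0.012],0],[0,[0,-0.03,-0.012],0],[0,[0,-0.05,-0.012],0],[0,[0,-0.075,-0.012],0],[0,[0,-0.105,-0.012],0],[0,[0,-0.14,-0.012],0],[0,[0,-0.18,-0.012],0],[0,[0,-0.215,-0.012],0],[0,[0,-0.245,-0.012],0]]' && python3 -m pendant '[[0,[0,-0.025,0],0],[0,[0,-0.045,0],0],[0,[0,-0.06,0],0],[0,[0,-0.07,0],0],[0,[0,-0.075,0],0],[0,[0,-0.075,0],0]]';cat > m.py <<'E'
from h import *
w=edges(cv2.imread('pics/w2.png')[:,:,::-1])
def shift(im):
    e=edges(im); f=lambda k:np.median([b[k]-a[k] for a,b in zip(w,e) if a[k] and b[k]]); return f(1),f(2)
for i in range(2):
    p,c,s,q=fit('last.png'); l,r=shift(cv2.imread('pics/last.png')[:,:,::-1]); print(p*1e3,c,s['time'],s['tool_pos'],s['contact_force'],'px L,R',l,r,'tray dx mm',(l+r)/2/1.38,'pitch',-(l+r)/2/1.38/160)
E
python3 m.py
```

```text
time: 17.05
tool_pos: [0.6038, 0.2, 0.1458]
tool_rot: [-0.0, 0.681, 0.732, -0.0]
contact_force: [-1.3, -0.8, 1.1]
gripper_width: 0.247
grasp_force: 60.1
time: 18.05
tool_pos: [0.5738, 0.1978, 0.1468]
tool_rot: [-0.0, 0.681, 0.732, -0.0]
contact_force: [0.6, -0.4, -8.7]
gripper_width: 0.247
grasp_force: 58.9
time: 18.65
tool_pos: [0.5656, 0.1972, 0.1471]
tool_rot: [-0.0, 0.681, 0.732, -0.0]
contact_force: [-0.2, 0.1, -8.8]
gripper_width: 0.25
grasp_force: 58.9
[11.96159319  0.87519424] 4888.0 18.65 [0.56555843 0.19715339 0.14707847] [-0.22296643  0.0881341  -8.83272201] px L,R 0.0 0.0 tray dx mm 0.0 pitch -0.0
[11.96640354  0.87778285] 4884.0 18.7 [0.56560416 0.19717219 0.14705382] [-0.76889732  0.25997462 -8.15497778] px L,R 0.0 0.0 tray dx mm 0.0 pitch -0.0
```

Run:
```python
from sim import *
for D in(.025,.03,.035,.04,.045):
    print(D,[sim([.5*D]+[D]*9,.012,0,t) for t in(.08,.09)])
```

```text
0.025 [(np.float64(4.5429013085817065), np.float64(0.0)), (np.float64(5.174430514323236), np.float64(0.0))]
0.03 [(np.float64(1.9077794278712037), np.float64(0.0)), (np.float64(2.7154415048711393), np.float64(0.0))]
0.035 [(np.float64(-0.8122818643972801), np.float64(0.0)), (np.float64(0.06363474789059163), np.float64(0.0))]
0.04 [(np.float64(-3.6795886825026844), np.float64(0.0)), (np.float64(-2.5970302431388217), np.float64(0.0))]
0.045 [(np.float64(-6.574145547331769), np.float64(0.0)), (np.float64(-5.430544550401624), np.float64(0.0))]
```

```bash
python3 -m pendant '[[0,[0,0.15,0.004],0],[0,[0,0.295,0.004],0],[0,[0,0.295,0.004],0],[0,[0,0.295,0.004],0],[0,[0,0.295,0.004],0],[0,[0,0.295,0.004],0],[0,[0,0.295,0.004],0],[0,[0,0.295,0.004],0]]'; python3 m.py
```

```text
time: 19.55
tool_pos: [0.6007, 0.1998, 0.1466]
tool_rot: [-0.0, 0.681, 0.732, -0.0]
contact_force: [-0.1, -0.5, -9.2]
gripper_width: 0.244
grasp_force: 59.5
[-4.71339369  0.88774323] 7594.0 19.55 [0.60066506 0.19978253 0.14661207] [-0.05339631 -0.45577279 -9.16604755] px L,R 1.0 1.0 tray dx mm 0.7246376811594204 pitch -0.004528985507246378
[-4.71339369  0.88774323] 7603.0 19.6 [0.60074379 0.19978719 0.14665148] [ 0.35326969 -0.15073543 -8.9099898 ] px L,R 1.0 1.0 tray dx mm 0.7246376811594204 pitch -0.004528985507246378
```

```bash
python3 -m pendant '[[0,[0,0,-0.01],0],[0,[0,0,-0.03],0],[0,[0,0,-0.06],0],[0,[0,0,-0.08],0],[0,[0,0,-0.09],0],[0,[0,0,-0.09],0],[0,[0,0,-0.09],0]]'; python3 m.py
```

```text
time: 20.35
tool_pos: [0.6009, 0.1997, 0.1574]
tool_rot: [-0.0, 0.681, 0.732, -0.0]
contact_force: [0.1, -0.1, -9.9]
gripper_width: 0.249
grasp_force: 59.5
[-4.68991661  0.8564043 ] 7614.0 20.35 [0.6008572  0.19973557 0.1573581 ] [ 0.13975308 -0.12101775 -9.85681629] px L,R 1.0 1.0 tray dx mm 0.7246376811594204 pitch -0.004528985507246378
[-4.67008168  0.89159295] 7623.0 20.4 [0.60079335 0.19972625 0.15721196] [-1.03692358 -0.28227273 -9.36664612] px L,R 1.0 1.0 tray dx mm 0.7246376811594204 pitch -0.004528985507246378
```

```bash
python3 -m pendant '[[0,[0,0,-0.01],0],[0,[0,0,-0.03],0],[0,[0,0,-0.06],0],[0,[0,0,-0.1],0],[0,[0,0,-0.15],0],[0,[0,0,-0.2],0],[0,[0,0,-0.26],0],[0,[0,0,-0.32],0],[0,[0,0,-0.38],0],[0,[0,0,-0.44],0]]' && python3 -m pendant '[[0,[0,0,-0.06],0],[0,[0,0,-0.12],0],[0,[0,0,-0.18],0],[0,[0,0,-0.24],0],[0,[0,0,-0.3],0],[0,[0,0,-0.36],0],[0,[0,0,-0.41],0],[0,[0,0,-0.45],0],[0,[0,0,-0.48],0],[0,[0,0,-0.49],0]]'; python3 m.py
```

```text
time: 21.45
tool_pos: [0.601, 0.1998, 0.211]
tool_rot: [0.0, 0.681, 0.732, 0.0]
contact_force: [0.3, -0.3, -8.7]
gripper_width: 0.247
grasp_force: 59.4
time: 22.45
tool_pos: [0.6011, 0.1998, 0.2695]
tool_rot: [0.0, 0.681, 0.732, 0.0]
contact_force: [-0.3, 0.7, -8.9]
gripper_width: 0.247
grasp_force: 59.5
[-4.71906209  0.90806901] 7571.0 22.45 [0.60107758 0.19979063 0.26952396] [-0.2904139   0.65047106 -8.89334365] px L,R 1.0 1.0 tray dx mm 0.7246376811594204 pitch -0.004528985507246378
[-4.64054489  0.88677406] 7553.0 22.5 [0.60102231 0.19981552 0.26941037] [-0.42018261 -0.71389393 -8.67894633] px L,R 1.0 1.0 tray dx mm 0.7246376811594204 pitch -0.004528985507246378
```

```bash
python3 -m pendant '[[0,[0,0,0],0],[0,[0,0,0],0],[0,[0,0,0],0],[0,[0,0,0],0],[0,[0,0,0],0],[0,[0,0,0],0],[0,[0,0,0],0],[0,[0,0,0],0],[0,[0,0,0],0],[0,[0,0,0],0]]' >/dev/null && python3 -m pendant '[[0,[0,0,0],0],[0,[0,0,0],0],[0,[0,0,0],0],[0,[0,0,0],0],[0,[0,0,0],0],[0,[0,0,0],0],[0,[0,0,0],0],[0,[0,0,0],0],[0,[0,0,0],0],[0,[0,0,0],0]]'>/dev/null && python3 -m pendant '[[0,[0,0,0],0],[0,[0,0,0],0],[0,[0,0,0],0],[0,[0,0,0],0],[0,[0,0,0],0],[0,[0,0,0],0],[0,[0,0,0],0],[0,[0,0,0],0],[0,[0,0,0],0],[0,[0,0,0],0]]'>/dev/null && python3 m.py && python3 -m pendant '[[0,[0,0,0],0],[0,[0,0,0],0],[0,[0,0,0],0],[0,[0,0,0],0],[0,[0,0,0],0],[0,[0,0,0],0],[0,[0,0,0],0],[0,[0,0,0],0],[0,[0,0,0],0],[0,[0,0,0],0]]'>/dev/null && python3 -m pendant '[[0,[0,0,0],0],[0,[0,0,0],0],[0,[0,0,0],0],[0,[0,0,0],0],[0,[0,0,0],0]]' && python3 m.py
```

```text
[-4.7139957   0.90778887] 7603.0 25.55 [0.60091103 0.19976146 0.26898478] [ 0.76465916 -0.75542573 -9.48135576] px L,R 1.0 1.0 tray dx mm 0.7246376811594204 pitch -0.004528985507246378
[-4.73318481  0.73631287] 7596.0 25.6 [0.60090284 0.19978891 0.26897843] [ 0.06893967  0.74368531 -8.92150592] px L,R 1.0 1.0 tray dx mm 0.7246376811594204 pitch -0.004528985507246378
time: 27.15
tool_pos: [0.6009, 0.1997, 0.269]
tool_rot: [0.0, 0.681, 0.732, -0.0]
contact_force: [0.6, 0.2, -9.4]
gripper_width: 0.244
grasp_force: 59.5
[-4.69582723  0.89563269] 7601.0 27.15 [0.60092043 0.1997339  0.26899524] [ 0.62759417  0.18093332 -9.3821165 ] px L,R 1.0 1.0 tray dx mm 0.7246376811594204 pitch -0.004528985507246378
[-4.69582723  0.89563269] 7586.0 27.2 [0.60090572 0.19975442 0.26897701] [ 0.02658556 -0.27233571 -8.97287319] px L,R 1.0 1.0 tray dx mm 0.7246376811594204 pitch -0.004528985507246378
```

Hold done. Now the gentle traverse.

```bash
python3 -m pendant '[[0,[-0.005,-0.001,0],0],[0,[-0.015,-0.002,0],0],[0,[-0.03,-0.004,0],0],[0,[-0.05,-0.007,0],0],[0,[-0.075,-0.01,0],0],[0,[-0.105,-0.014,0],0],[0,[-0.14,-0.019,0],0],[0,[-0.18,-0.025,0],0],[0,[-0.225,-0.031,0],0],[0,[-0.275,-0.038,0],0]]' >/dev/null && python3 -m pendant '[[0,[-0.055,-0.008,0],0],[0,[-0.115,-0.016,0],0],[0,[-0.18,-0.025,0],0],[0,[-0.25,-0.034,0],0],[0,[-0.325,-0.045,0],0],[0,[-0.405,-0.056,0],0],[0,[-0.49,-0.068,0],0],[0,[-0.58,-0.08,0],0],[0,[-0.675,-0.093,0],0],[0,[-0.775,-0.107,0],0]]' && python3 -m pendant '[[0,[-0.1,-0.014,0],0],[0,[-0.2,-0.028,0],0],[0,[-0.3,-0.041,0],0],[0,[-0.4,-0.055,0],0],[0,[-0.5,-0.069,0],0],[0,[-0.6,-0.083,0],0],[0,[-0.7,-0.097,0],0],[0,[-0.8,-0.11,0],0],[0,[-0.9,-0.124,0],0],[0,[-1,-0.138,0],0]]' >/dev/null && python3 -m pendant '[[0,[-0.1,-0.014,0],0],[0,[-0.2,-0.028,0],0],[0,[-0.3,-0.041,0],0],[0,[-0.4,-0.055,0],0],[0,[-0.5,-0.069,0],0],[0,[-0.6,-0.083,0],0],[0,[-0.7,-0.097,0],0],[0,[-0.8,-0.11,0],0],[0,[-0.9,-0.124,0],0]]' >/dev/null && python3 -m pendant '[[0,[-0.1,-0.014,0],0],[0,[-0.195,-0.027,0],0],[0,[-0.285,-0.039,0],0],[0,[-0.37,-0.051,0],0],[0,[-0.45,-0.062,0],0],[0,[-0.525,-0.072,0],0],[0,[-0.595,-0.082,0],0],[0,[-0.66,-0.091,0],0],[0,[-0.72,-0.099,0],0],[0,[-0.775,-0.107,0],0]]' >/dev/null && python3 -m pendant '[[0,[-0.05,-0.007,0],0],[0,[-0.095,-0.013,0],0],[0,[-0.135,-0.019,0],0],[0,[-0.17,-0.023,0],0],[0,[-0.2,-0.028,0],0],[0,[-0.225,-0.031,0],0],[0,[-0.245,-0.034,0],0],[0,[-0.26,-0.036,0],0],[0,[-0.27,-0.037,0],0],[0,[-0.275,-0.038,0],0]]' && python3 m.py
```

```text
time: 29.25
tool_pos: [0.5926, 0.0718, 0.269]
tool_rot: [0.0, 0.681, 0.732, -0.0]
contact_force: [-0.2, 0.7, -8.7]
gripper_width: 0.244
grasp_force: 59.5
time: 33.15
tool_pos: [0.5697, -0.2838, 0.269]
tool_rot: [-0.0, 0.681, 0.732, 0.0]
contact_force: [-0.2, 0.3, -8.8]
gripper_width: 0.246
grasp_force: 59.5
[-5.19617522  0.71325988] 7566.0 33.15 [ 0.56974448 -0.28382051  0.26897953] [-0.20539431  0.32191927 -8.83240825] px L,R 1.0 1.0 tray dx mm 0.7246376811594204 pitch -0.004528985507246378
[-5.19041443  0.76984406] 7552.0 33.2 [ 0.56972423 -0.28384261  0.26897707] [-0.28399244 -0.08535074 -8.65732362] px L,R 1.0 1.0 tray dx mm 0.7246376811594204 pitch -0.004528985507246378
```

```bash
python3 -m pendant '[[0,[0,0,0],0.003],[0,[0,0,0],0.01],[0,[0,0,0],0.02],[0,[0,0,0],0.033],[0,[0,0,0],0.046],[0,[0,0,0],0.058],[0,[0,0,0],0.068],[0,[0,0,0],0.074],[0,[0,0,0],0.077],[0,[0,0,0],0.077]]' >/dev/null && python3 -m pendant '[[0,[0,0,0.01],0],[0,[0,0,0.03],0],[0,[0,0,0.06],0],[0,[0,0,0.1],0],[0,[0,0,0.15],0],[0,[0,0,0.2],0],[0,[0,0,0.25],0],[0,[0,0,0.3],0],[0,[0,0,0.35],0],[0,[0,0,0.4],0]]' && python3 -m pendant '[[0,[0,0,0.04],0],[0,[0,0,0.07],0],[0,[0,0,0.1],0],[0,[0,0,0.12],0],[0,[0,0,0.135],0],[0,[0,0,0.145],0],[0,[0,0,0.15],0],[0,[0,0,0.15],0]]' && python3 m.py
python3 - <<'E'
from h import *
d=grab('top'); im=d['img'][95:300,410:600]; cv2.imwrite('pics/top2.png',cv2.resize(im,None,fx=2.9,fy=2.9,interpolation=cv2.INTER_CUBIC)[:,:,::-1])
E
```

```text
time: 35.25
tool_pos: [0.5697, -0.2838, 0.2204]
tool_rot: [-0.0, 0.764, 0.645, -0.0]
contact_force: [-0.2, 0.7, -8.9]
gripper_width: 0.246
grasp_force: 59.5
time: 36.05
tool_pos: [0.5697, -0.2838, 0.203]
tool_rot: [0.0, 0.764, 0.645, -0.0]
contact_force: [0.3, 0.4, -9.4]
gripper_width: 0.248
grasp_force: 59.4
[-5.43582404  0.58164805] 7537.0 36.05 [ 0.5697446  -0.28379787  0.20303563] [ 0.27559009  0.40870991 -9.35409094] px L,R 1.0 1.0 tray dx mm 0.7246376811594204 pitch -0.004528985507246378
[-5.38016021  0.40971567] 7528.0 36.1 [ 0.56977914 -0.28382009  0.20312391] [-0.32003885 -0.70616355 -9.18756372] px L,R 1.0 1.0 tray dx mm 0.7246376811594204 pitch -0.004528985507246378
```

View pics/top2.png

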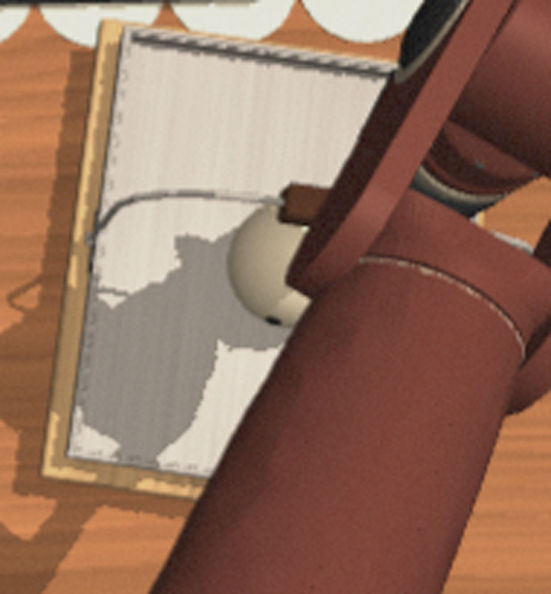

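```bash
python3 -m pendant '[[0,[0,0,0.007],0],[0,[0,0,0.014],0],[0,[0,0,0.021],0],[0,[0,0,0.028],0],[0,[0,0,0.035],0],[0,[0,0,0.042],0],[0,[0,0,0.049],0],[0,[0,0,0.054],0],[0,[0,0,0.057],0],[0,[0,0,0.057],0]]' && python3 m.py
```

```text
time: 37.2
tool_pos: [0.5697, -0.2838, 0.1961]
tool_rot: [-0.0, 0.764, 0.645, -0.0]
contact_force: [-0.2, -0.0, -8.9]
gripper_width: 0.243
grasp_force: 59.5
[-5.41812801  0.83117723] 7498.0 37.2 [ 0.56973099 -0.28375507  0.1960748 ] [-0.18338407 -0.01550587 -8.89333838] px L,R 1.0 1.0 tray dx mm 0.7246376811594204 pitch -0.004528985507246378
[-5.37616634  0.40232897] 7520.0 37.25 [ 0.56971499 -0.28378525  0.19614447] [-1.11352608 -0.12437753 -9.50124331] px L,R 1.0 1.0 tray dx mm 0.7246376811594204 pitch -0.004528985507246378
```

```bash
python3 -m pendant '[[0,[0,0,0.004],0],[0,[0,0,0.008],0],[0,[0,0,0.012],0],[0,[0,0,0.015],0],[0,[0,0,0.015],0],[0,[0,0,0.015],0]]' && python3 m.py
```

```text
time: 37.9
tool_pos: [0.5701, -0.2839, 0.1958]
tool_rot: [0.001, 0.764, 0.645, 0.0]
contact_force: [-2.4, 2.8, 1.1]
gripper_width: 0.247
grasp_force: 60.9
[-5.6524601   0.83449841] 7567.0 37.9 [ 0.57012563 -0.28394483  0.1958031 ] [-2.44198898  2.81616623  1.10620145] px L,R 0.0 0.0 tray dx mm 0.0 pitch -0.0
[-5.63661957  0.8615303 ] 7575.0 37.95 [ 0.57014714 -0.28394224  0.19575924] [-2.26202201  3.07895238  1.66622613] px L,R 0.0 0.0 tray dx mm 0.0 pitch -0.0
```

```bash
python3 -m pendant '[[0.3,[0,0,0],0],[0.35,[0,0,0],0],[0.5,[0,0,0],0],[0.8,[0,0,0],0],[1,[0,0,0],0],[1,[0,0,0],0],[1,[0,0,0],0]]' && python3 m.py && python3 -m pendant '[[1,[0,0,-0.05],0],[1,[0,0,-0.15],0],[1,[0,0,-0.3],0],[1,[0,0,-0.5],0],[1,[0,0,-0.7],0],[1,[0,0,-0.9],0],[1,[0,0,-1],0],[1,[0,0,-1],0]]'
```

```text
time: 38.7
tool_pos: [0.5698, -0.2838, 0.1943]
tool_rot: [0.0, 0.764, 0.645, 0.0]
contact_force: [-0.6, -0.1, 0.3]
gripper_width: 1.004
grasp_force: 0.0
[-5.22968435  0.34772992] 7773.0 38.7 [ 0.56976066 -0.28379575  0.1943484 ] [-0.60142882 -0.14441249  0.33722391] px L,R 0.0 2.0 tray dx mm 0.7246376811594204 pitch -0.004528985507246378
[-5.22769518  0.44408754] 7774.0 38.75 [ 0.56973501 -0.28380719  0.19433462] [ 0.0168696  -0.35087848  0.65083919] px L,R 0.0 2.0 tray dx mm 0.7246376811594204 pitch -0.004528985507246378
time: 39.6
tool_pos: [0.5708, -0.2844, 0.3185]
tool_rot: [0.003, 0.764, 0.645, 0.001]
contact_force: [-1.3, -0.2, -0.4]
gripper_width: 0.997
grasp_force: 0.0
```

```bash
python3 -m pendant '[[1,[0,0,0],0],[1,[0,0,0],0],[1,[0,0,0],0],[1,[0,0,0],0],[1,[0,0,0],0],[1,[0,0,0],0],[1,[0,0,0],0],[1,[0,0,0],0],[1,[0,0,0],0],[1,[0,0,0],0]]' && python3 -c "
from plant import manip
print(manip.job_done())"
```

```text
time: 40.6
tool_pos: [0.5697, -0.2838, 0.3144]
tool_rot: [0.0, 0.764, 0.645, 0.0]
contact_force: [0.1, -0.9, 0.4]
gripper_width: 0.997
grasp_force: 0.0
the job is handed in; nothing more can be done
None
```

Handed in at 40.6 s, no verdict shown: the candle held about 5 mm off centre for over 4 s with the tray about 120 mm up, and the tray was set down on the riser with the candle still about 5 mm off, then released and backed off; my first lift failed, and I had to drop the tray about 38 mm onto the table to stop the candle rolling, then centre it again.

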